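# Pour the glue sticks into the pencil case and shut it

### The job

Put the three glue sticks away: take the orange spouted tray by its grip, bring its spout low over the open navy pencil case, only a finger or two above the rim, and tip it there so that all three roll in and none drops from higher up or jumps out. Then stand the empty tray upright on the table again, let go of it, and push the case's lid over and down until it is fully shut. Leave the mug, stapler, eraser and pencils where they are.

Things in the scene. Friction and masses are not known exactly. Their poses are not given: they have to be found in the camera images.
- case: Navy plastic pencil case, open, fixed to the table; 110 mm (its x) x 200 mm (its y) x 46 mm high without the lid; walls and bottom 4 mm thick, so the hollow is 102 x 192 x 42 mm deep. Origin: centre of its underside. The lid is hinged along its +x long side; the -x long side has no lid in the way while the lid is open.
- lid_hinge (a point): Middle of the lid's hinge line, on the case's +x long side at rim height: 55 mm along +x from the case's centre and 46 mm up. The hinge line runs along the case's y.
- lid_edge (a point): Middle of the lid's free edge, 108 mm from the hinge line. The lid is a flat plate 108 x 200 mm; its underside lies on the hinge plane (0.5 mm above the rim), its outer face 5.5 mm above that. A 40 mm wide tab, 5 mm thick, sticks out 9 mm further. The point moves with the lid.
- case_lid (a joint): Opening angle of the lid, rad: 0 fully shut (lying flat on the rim), 1.57 straight up, stop at 2.2 (leaning back away from the case, towards the case's +x). It starts wide open, 1.75 to 2.1. A stiff hinge: the lid stays wherever it is left and takes about 1 to 1.5 N at its edge to move; it has no spring and no catch.
- tray: Orange loose tray, open spout at its +x end, 170 mm long (x), 106 wide (y), about 220 g. Origin: at table level under its middle. Floor climbs 8 degrees to the spout, so the sticks lie against the rear (-x) wall; side walls 26 mm high, 98 apart. Feet end 30 mm ahead of the origin; the spout juts out beyond. Tipped nose-down (about its +y) by about 0.2 rad the smooth sticks start to roll; 0.7 rad empties it.
- tray_handle (a point): Point on the tray's grip block, 10 mm behind the tray's origin and 90 mm above its underside, the height to pinch it at. The block is 16 mm thick (tray's y), 30 mm long (tray's x), and stands from 68 to 106 mm on a bridge over the tray (bridge: 20 mm along x, underside at 62 mm). Grey.
- tray_spout (a point): Middle of the tray's pouring lip: 82.4 mm ahead of the tray's origin (+x) and 30.1 mm above its underside, on the top of the 4 mm thick floor plate.
- stick_a: Glue stick, white with a blue cap, round-edged cylinder 20 mm across and 90 mm long along its y, 25 g. Origin: its middle, on the axis. Lies crosswise in the tray, nearest the rear wall.
- stick_b: The same with a green cap; the middle one in the tray.
- stick_c: The same with a red cap; the one nearest the spout.
- mug: Blue ceramic mug, 80 mm across, 92 mm tall, handle at its +y. Origin: centre of its underside. Bystander.
- stapler: Aluminium and dark steel stapler, 130 x 34 x 44 mm, long along its x. Origin: centre of its underside. Bystander.
- eraser: White eraser with a paper sleeve, 62 x 24 x 13 mm. Origin: centre of its underside. Bystander.
- pencil_a: Green hexagonal pencil lying on the table, 176 mm long along its x, 8.5 mm thick. Bystander.
- pencil_b: Red hexagonal pencil lying on the table, 176 mm long along its x, 8.5 mm thick. Bystander.
There are look-alikes about, which are no part of the job. What is shaped like the case but red or yellow is not meant.

How it is judged (in metres and radians):
On the way, in this order (a step that is already met when the one before it is completed fails the run):
1. the tray is tipped nose-down with its spout low over the open case (angle between tray's own z axis and vertical above 0.2 rad and height (world z) of tray_spout between 0.008 and 0.1 m and horizontal distance between tray_spout and case below 0.12 m), for 0.1 s.
2. all three glue sticks lie in the case (x of stick_a in the frame of case between -0.05 and 0.05 m and y of stick_a in the frame of case between -0.09 and 0.09 m and z of stick_a in the frame of case between 0 and 0.042 m and x of stick_b in the frame of case between -0.05 and 0.05 m and y of stick_b in the frame of case between -0.09 and 0.09 m and z of stick_b in the frame of case between 0 and 0.042 m and x of stick_c in the frame of case between -0.05 and 0.05 m and y of stick_c in the frame of case between -0.09 and 0.09 m and z of stick_c in the frame of case between 0 and 0.042 m), for 0.3 s.
3. the tray stands upright on the table, let go, while the lid is still open (height (world z) of tray below 0.012 m and angle between tray's own z axis and vertical below 0.1 rad and contact force between the fingers and tray below 0.1 N and value of joint case_lid above 0.5 rad), for 0.2 s.
At the end, for the whole second after the job is handed in: All three glue sticks lie inside the case (centres within the hollow, below its rim), the lid is shut to within 0.06 rad (about 6 mm at its edge), and the tray stands upright (within 0.1 rad) on the table itself, let go and still (all of step 2 and height (world z) of tray below 0.012 m and angle between tray's own z axis and vertical below 0.1 rad and contact force between the fingers and tray below 0.1 N and value of joint case_lid below 0.06 rad and linear speed of tray below 0.02 m/s); the robot touches nothing.
It fails at once if a glue stick is out of the tray with its middle higher than 110 mm above the table (poured with the spout more than about 50 mm above the case's rim, or thrown out) ((height (world z) of stick_a above 0.11 m and (x of stick_a in the frame of tray above 0.09 m or x of stick_a in the frame of tray below -0.1 m or y of stick_a in the frame of tray above 0.06 m or y of stick_a in the frame of tray below -0.06 m)) or (height (world z) of stick_b above 0.11 m and (x of stick_b in the frame of tray above 0.09 m or x of stick_b in the frame of tray below -0.1 m or y of stick_b in the frame of tray above 0.06 m or y of stick_b in the frame of tray below -0.06 m)) or (height (world z) of stick_c above 0.11 m and (x of stick_c in the frame of tray above 0.09 m or x of stick_c in the frame of tray below -0.1 m or y of stick_c in the frame of tray above 0.06 m or y of stick_c in the frame of tray below -0.06 m))).
It fails at once if the mug, stapler, eraser or a pencil is moved by more than 30 mm (distance of any of mug, stapler, eraser, pencil_a, pencil_b from where it was at the start of the episode above 0.03 m).
It also fails if it takes over 72 s, if anything falls off the work surface, if the arm or the gripper's body presses on something with over 40 N, if the wrist force passes 120 N, or if a joint passes its speed limit or range.

### The arm

A 6-joint arm with a two-finger parallel gripper is mounted at the origin on the work surface. World frame = base frame: x ahead of the robot, y to its left, z up, the work surface at z = 0. Lengths are in mm, angles in rad, forces in N, time in s.
With the tool pointing down it reaches from about 275 to 750 mm from the base axis. Payload 10.2 kg.
Tool frame: the origin (TCP) lies at the very end of the fingers, on their centre line; the grasp point (between the pads) lies 19 mm behind it; z points along the fingers, y is the direction in which the jaws open and shut (so a half turn about z gives the same grasp; the last joint's range is limited). The gripper opens to 85 mm and grips with 20 to 120 N. Pads are 22 mm wide; open, the fingers measure 114 mm over their backs; the gripper's body (76 mm by 85 mm) begins 54 mm behind the grasp point. The pads swing forward as they close: fully open they stand 13 mm farther back than shut.
Start: joints at [1.109, 0.313, 1.498, -0, 1.331, -0.223], TCP at [124.194, 510.105, 231.294] pointing down, gripper open.
Joint ranges: [-2.94, 2.94], [-0.97, 2.17], [0.19, 2.56], [-1.23, 4.37], [0.02, 3.11], [-2.88, 2.88]. Speed limits (rad/s): [2.39, 2.39, 3.01, 3.14, 3.14, 3.14].

### API

Orientations are given as a unit quaternion [w, x, y, z].
In Python, from rig import sensors, imaging, ctrl gives the robot as it stands.
- The arm moves only by the shell command python3 -m creep 'ROWS' [FORCE]. ROWS is JSON, a list of rows, each an object with "grip": the finger opening in mm, from 0 to 85.4; "linear": the shift along the tool's x, y, z in mm, a list of three; "rot": the turn, a rotation vector about the tool's x, y, z in rad, a list of three. A call has 1 to 12 rows; each row shifts and turns the commanded pose from where the row before left it, along the tool's axes as they then stand; what a row does not reach is not made up. A row lasts 1/12 s, in which the tool goes at most 41.7 mm and 7.16 degrees, less where a joint would pass 70% of its speed; a pose out of reach is approached as far as the arm can. A call with a gripper value outside its range is refused whole. The fingers move at their own pace and stop on an object; FORCE is the grip in N (left out, the last holds). Time passes only in rows, so rows that do not move let the fingers close. It gives the time, the measured TCP pose, the force and the opening at its end, in the units of the state.
- sensors.sense(): the state, without advancing time (a new reading comes with each control period).
- imaging.capture(name): name is "scene" or "top" or "wrist"; returns (picture, depth): 400x640x3 uint8, red, green, blue; 400x640 float32, mm along the optical axis (not along the pixel's ray), 0 where there is no reading.
- imaging.camera_params(name): a dict with "intrinsics" (3x3 intrinsics, pixels), "R" (3x3) and "t" (3): a world point X has camera coordinates R X + t. Camera axes: x right, y down, z forward; pixel columns grow to the right and rows downward; lengths in mm; the calibration is good to about 2 mm. A picture is of the moment at which its call begins: read the wrist's pose just before it. camera_params takes no time and is no camera call; for the wrist camera it gives the pose at the moment of the call.
- ctrl.finish_job(): hands the job in, once; it reports no verdict.
The state is a dict: "time_s": time; "joints": joint angles; "dq": joint speeds; "tau": joint torques, N m; "eef_pos": TCP position; "ee_rot": TCP orientation; "force": force on the tool from outside, world axes, zero at the start; "wrist_torque": the same for the moment, N m; "grip_width": opening from 0.0 (shut) to 1.0 (fully open).
Only numpy, scipy, OpenCV 4.12 (cv2) and the standard library are available. Lean on these libraries where they do the work, as an engineer would, in place of code of your own. Each camera call takes 0.05 s, during which the arm holds its last target.

## Working session

There is one attempt and no reset: what is moved stays moved. The work goes in short steps, Python scripts to look and compute and a shell command to move; the robot and the scene stay as the last step left them, time stands still between calls to the robot, and variables do not carry over. Pictures are saved under pics/ and viewed, and the job is handed in when it is done.

```bash
ls; mkdir -p pics; python3 - <<'E'
from rig import sensors, imaging
import cv2,numpy as np
print(sensors.sense())
for n in("scene","top"):
    p,d=imaging.capture(n); cv2.imwrite(f"pics/{n}0.png",p[:,:,::-1]); np.save(f"pics/{n}0.npy",d)
    print(n,imaging.camera_params(n))
E
```

```text
pics
{'time_s': 0.0, 'joints': array([ 1.10860160e+00,  3.13448714e-01,  1.49847946e+00, -2.57822774e-05,
        1.33098073e+00, -2.23358590e-01]), 'dq': array([ 3.91722696e-04,  3.17543494e-05,  1.34033596e-03, -1.00587901e-03,
        4.80971302e-04, -7.73536742e-04]), 'tau': array([ 1.78320450e-03, -4.12265539e+01, -2.59743440e+01, -1.13710823e-04,
        4.15673640e-03,  2.74675710e-05]), 'eef_pos': array([124.07403742, 509.85052451, 230.71977994]), 'ee_rot': array([-2.09405822e-04,  1.19131369e-01,  9.92878282e-01, -6.24045394e-04]), 'force': array([-0.83507043, -0.50719776, -0.56730712]), 'wrist_torque': array([-0.00457599, -0.04419748,  0.04436919]), 'grip_width': 1.0023509461518383}
scene {'intrinsics': array([[425.99279153,   0.        , 324.98961277],
       [  0.        , 425.99279153, 203.38640104],
       [  0.        ,   0.        ,   1.        ]]), 'R': array([[ 0.47995156,  0.87710392, -0.01830868],
       [ 0.66010428, -0.37479807, -0.65099059],
       [-0.57784846,  0.30035831, -0.75886497]]), 't': array([-236.48553092, -299.0110225 , 1660.28216478])}
top {'intrinsics': array([[463.03998364,   0.        , 322.81148526],
       [  0.        , 463.03998364, 195.85791881],
       [  0.        ,   0.        ,   1.        ]]), 'R': array([[ 0.01187765, -0.99990096,  0.00754955],
       [-0.99399876, -0.01262795, -0.10865998],
       [ 0.10874455, -0.00621362, -0.99405031]]), 't': array([ -13.6650109 ,  515.75269357, 1282.94595718])}
```

View pics/scene0.png

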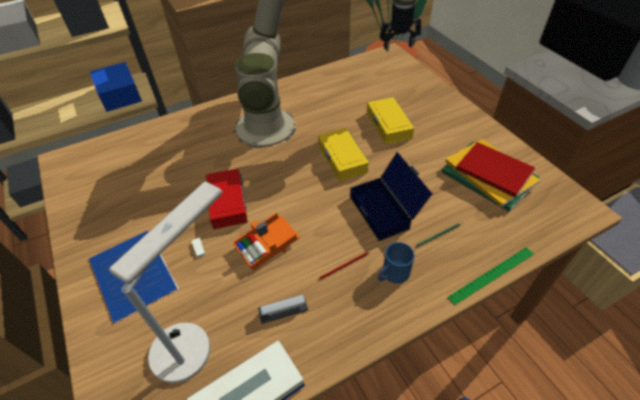

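View pics/top0.png

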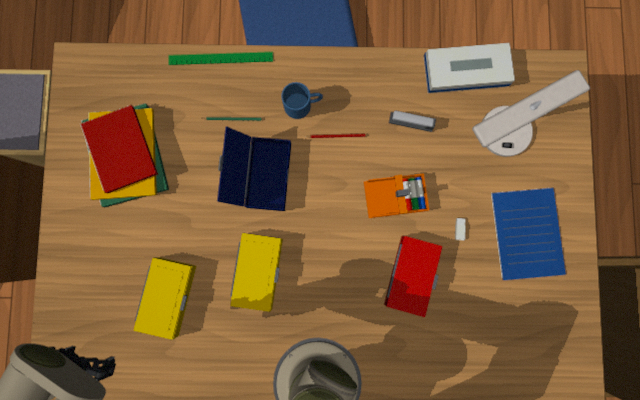

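```bash
python3 - <<'E'
import cv2
p=cv2.imread("pics/top0.png")[90:260,190:480]
cv2.imwrite("pics/top0c.png",cv2.resize(p,None,fx=2.7,fy=2.7,interpolation=cv2.INTER_CUBIC))
p=cv2.imread("pics/scene0.png")[140:290,220:440]
cv2.imwrite("pics/scene0c.png",cv2.resize(p,None,fx=3.6,fy=3.6,interpolation=cv2.INTER_CUBIC))
E
```

```text
(no output)
```

View pics/top0c.png

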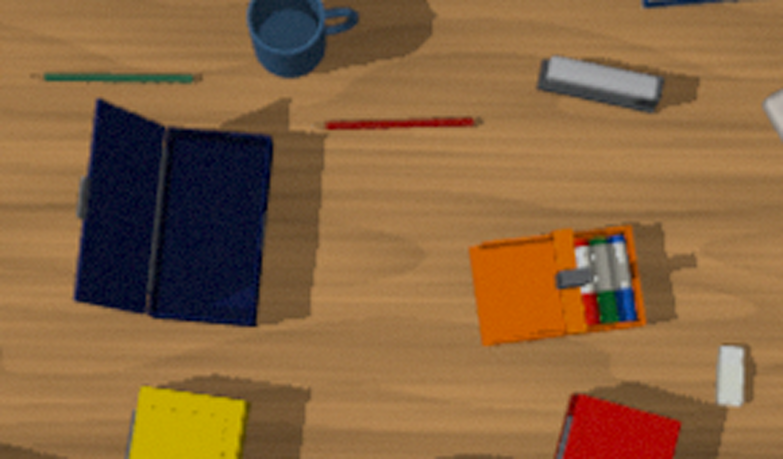

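View pics/scene0c.png

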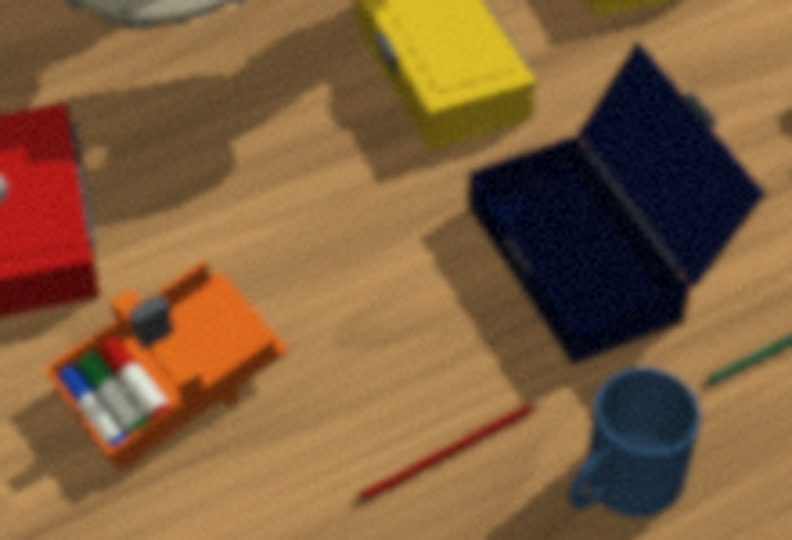

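```bash
cat > h.py <<'E'
import numpy as np,cv2
from rig import imaging,sensors
def cloud(d,c):
    K,R,t=c["intrinsics"],np.array(c["R"]),np.array(c["t"])
    v,u=np.mgrid[:d.shape[0],:d.shape[1]]
    P=np.stack([(u-K[0,2])/K[0,0]*d,(v-K[1,2])/K[1,1]*d,d],-1)
    return (P-t)@R
def ray(u,v,z,c):
    K,R,t=c["intrinsics"],np.array(c["R"]),np.array(c["t"])
    o=-R.T@t; r=R.T@np.array([(u-K[0,2])/K[0,0],(v-K[1,2])/K[1,1],1])
    return o+r*(z-o[2])/r[2]
def proj(X,c):
    x=np.array(c["R"])@np.array(X)+c["t"]; p=c["intrinsics"]@x; return p[:2]/p[2]
E
python3 - <<'E'
from h import *
for n in("top","scene"):
    c=imaging.camera_params(n); d=np.load(f"pics/{n}0.npy"); W=cloud(d,c)
    p=cv2.imread(f"pics/{n}0.png"); h=cv2.cvtColor(p,cv2.COLOR_BGR2HSV)
    ok=d>0
    org=cv2.inRange(h,(8,200,120),(14,255,255))>0
    nav=cv2.inRange(h,(112,150,10),(130,255,110))>0
    nm,lab,st,ce=cv2.connectedComponentsWithStats(nav.astype(np.uint8)); 
    for i in range(1,nm):
        if st[i,4]>300: print(n,'navy',st[i],ce[i])
    nm,lab,st,ce=cv2.connectedComponentsWithStats(org.astype(np.uint8)); 
    for i in range(1,nm):
        if st[i,4]>50: print(n,'orange',st[i],ce[i], np.percentile(W[(lab==i)&ok],[2,50,98],axis=0).round())
    # rect of points tall in region of tray
    xy=W[...,:2]
    if n=="top":
        reg=np.zeros_like(ok); reg[100:260,190:480]=1
        for nm_,lo,hi in(("rim/46",40,52),("handle",100,112)):
            m=reg&ok&(W[...,2]>lo)&(W[...,2]<hi)
            k,l,s,cc=cv2.connectedComponentsWithStats(m.astype(np.uint8),connectivity=8)
            for i in range(1,k):
                if s[i,4]>8: print(nm_,s[i],cc[i],W[l==i].mean(0).round(1))
        print('table z',np.median(W[150:160,330:360,2]))
        for k in [(r,cx) for r in (160,172,190) for cx in range(212,300,6)]: print(k,W[k].round(0).tolist(),end=' ')
E
```

```text
top navy [ 218  127   33   79 1468] [234.01566757 167.49591281]
top navy [ 246  138   45   73 2152] [268.10223048 174.22304833]
top orange [402 174  27  39 178] [417.99438202 193.52808989] [[ 473. -309.   -3.]
 [ 522. -288.   31.]
 [ 580. -232.   66.]]
top orange [ 364  177   36   41 1162] [381.4939759  196.96729776] [[ 462. -218.   15.]
 [ 515. -173.   25.]
 [ 566. -130.   57.]]
rim/46 [295 106  14   9  19] [302.05263158 111.57894737] [754.8  54.8  45.4]
rim/46 [284 108  10   7  13] [289.23076923 111.84615385] [753.5  91.3  45.6]
rim/46 [392 110  44  18 321] [413.46417445 117.95015576] [ 741.1 -263.3   44. ]
rim/46 [241 136  49  74 455] [261.81098901 172.56923077] [577.8 164.6  46.6]
rim/46 [383 177  11   2  17] [387.58823529 177.41176471] [ 568.3 -188.4   46.6]
rim/46 [370 178  12   3  16] [376.4375 179.    ] [ 563.1 -156.8   48.3]
rim/46 [384 212  15   4  21] [390.76190476 213.57142857] [ 466.6 -196.8   47.5]
rim/46 [236 233  26  27 161] [245.50310559 243.49068323] [379.1 203.8  49.7]
rim/46 [396 235  46  25 330] [417.81818182 246.88484848] [ 375.4 -270.7   49.4]
rim/46 [259 237  
[... 1601 characters left out ...]
190, 218) [515.0, 264.0, 143.0] (190, 224) [518.0, 253.0, 123.0] (190, 230) [521.0, 242.0, 100.0] (190, 236) [523.0, 229.0, 80.0] (190, 242) [526.0, 216.0, 60.0] (190, 248) [531.0, 206.0, 21.0] (190, 254) [533.0, 191.0, 5.0] (190, 260) [533.0, 174.0, 6.0] (190, 266) [533.0, 157.0, 4.0] (190, 272) [533.0, 139.0, 6.0] (190, 278) [534.0, 122.0, 3.0] (190, 284) [529.0, 101.0, 45.0] (190, 290) [535.0, 88.0, 2.0] (190, 296) [535.0, 70.0, -1.0] scene navy [ 383  155   47   62 1279] [405.62705238 185.57701329]
scene navy [ 352  180   58   59 1558] [380.1970475  208.96919127]
scene orange [254 216  45  41 744] [276.44892473 234.15591398] [[ 467. -235.   16.]
 [ 523. -178.   28.]
 [ 576. -134.   71.]]
```

```bash
python3 - <<'E'
from h import *
c=imaging.camera_params("top"); d=np.load("pics/top0.npy"); W=cloud(d,c); ok=d>0
m=np.zeros_like(ok); m[130:215,238:296]=1
m&=ok&(W[...,2]>36)&(W[...,2]<52)
v,u=np.nonzero(m)
cs=np.array([ray(a,b,46,c)[:2] for a,b in zip(u,v)],np.float32)
r=cv2.minAreaRect(cs); print("case rim rect",r); print(cv2.boxPoints(r).round(1))
# -x side rim points (right): last col per row
rt=[(u[v==b].max(),b) for b in range(142,208) if (v==b).any()]
L=np.array([ray(a+.5,b,46,c)[:2] for a,b in rt]); f=np.polyfit(L[:,0],L[:,1],1); print("right edge y=f(x)",f,np.arctan(f[0]), np.abs(np.polyval(f,L[:,0])-L[:,1]).max())
# image-mask based: navy box corners by visual pixel (crop/2.7+offset)
for n,(a,b) in dict(tr=(272,137),br=(256,326),bl=(148,315),tl=(166,128)).items():
    print(n,ray(a/2.7+190,b/2.7+90,46,c).round(1))
# lid corner
for n,(a,b,z) in dict(spL=(471,248,34),spR=(484,346,34),rearR=(644,325,28),rearL=(633,227,28)).items():
    print(n,ray(a/2.7+190,b/2.7+90,z,c).round(1))
# tray rim points
h=np.zeros_like(ok);h[184:200,392:412]=1
h&=ok&(W[...,2]>98)&(W[...,2]<112)
v,u=np.nonzero(h); P=np.array([ray(a,b,106,c)[:2] for a,b in zip(u,v)],np.float32); print(cv2.minAreaRect(P))
# lid plane
m=np.zeros_like(ok); m[135:200,222:244]=1; Q=W[m&ok&(W[...,2]>55)]; print(Q.mean(0)); 
e=np.linalg.svd(Q-Q.mean(0),full_matrices=False)[2]; print(e)
for n in ["scene"]:
  pass
E
```

```text
case rim rect ((578.4755859375, 152.58428955078125), (120.09696197509766, 201.96585083007812), 84.45748138427734)
[[472.2 102.6]
 [673.2  83.1]
 [684.8 202.6]
 [483.8 222.1]]
right edge y=f(x) [-7.68470359e-02  1.38789721e+02] -0.07669629714273067 3.495858928893554
tr [669.6  85.3  46. ]
br [471.  98.  46.]
bl [480.9 209.4  46. ]
tl [677.7 196.5  46. ]
spL [ 556.6 -124.6   34. ]
spR [ 454.  -138.4   34. ]
rearR [ 478.4 -306.6   28. ]
rearL [ 582.1 -296.4   28. ]
((520.4277954101562, -219.34674072265625), (16.119489669799805, 29.60198974609375), 0.7342929244041443)
[582.35249474 236.15073165 102.13013156]
[[-0.99444733  0.02159042 -0.10299692]
 [-0.08016936  0.47859437  0.87436852]
 [-0.06817173 -0.87777063  0.474206  ]]
```

Possible confusions in the top view are the yellow cases at (257,272) and (165,298), the red case at (413,275) and the blue folder at (530,233). The navy case at (265,172), the only open one, is the target, and the orange tray is at (397,195). The close crop confirmed this: the lid is on the +y side, the tray's spout points to +y, and the sticks lie blue/green/red from the rear.

Next I turn the tool to match the tray and move above it.

```bash
python3 -m creep '[{"grip":85,"linear":[0,0,0],"rot":[0,0,0.12]},{"grip":85,"linear":[0,0,0],"rot":[0,0,0.12]},{"grip":85,"linear":[0,0,0],"rot":[0,0,0.12]},{"grip":85,"linear":[0,0,0],"rot":[0,0,0.12]},{"grip":85,"linear":[0,0,0],"rot":[0,0,0.12]},{"grip":85,"linear":[0,0,0],"rot":[0,0,0.12]},{"grip":85,"linear":[0,0,0],"rot":[0,0,0.12]},{"grip":85,"linear":[0,0,0],"rot":[0,0,0.12]},{"grip":85,"linear":[0,0,0],"rot":[0,0,0.12]},{"grip":85,"linear":[0,0,0],"rot":[0,0,0.115]}]' 40
python3 -m creep '[{"grip":85,"linear":[-32,12,0],"rot":[0,0,0]},{"grip":85,"linear":[-32,12,0],"rot":[0,0,0]},{"grip":85,"linear":[-32,12,0],"rot":[0,0,0]},{"grip":85,"linear":[-32,12,0],"rot":[0,0,0]},{"grip":85,"linear":[-32,12,0],"rot":[0,0,0]},{"grip":85,"linear":[-32,12,0],"rot":[0,0,0]},{"grip":85,"linear":[-32,12,0],"rot":[0,0,0]},{"grip":85,"linear":[-32,12,0],"rot":[0,0,0]},{"grip":85,"linear":[-32,12,0],"rot":[0,0,0]},{"grip":85,"linear":[-32,12,0],"rot":[0,0,0]},{"grip":85,"linear":[-32,12,0],"rot":[0,0,0]},{"grip":85,"linear":[-32,12,0],"rot":[0,0,0]}]'
```

```text
time_s: 0.93
eef_pos: [124.1, 510.0, 231.0]
ee_rot: [0.0, 0.659, 0.752, -0.0]
force: [1.0, -0.2, -0.0]
grip_width: 1.002
time_s: 1.93
eef_pos: [319.5, 147.8, 231.3]
ee_rot: [0.0, 0.657, 0.754, 0.0]
force: [0.4, 0.7, -0.7]
grip_width: 0.996
```

```bash
python3 -m creep '[{"grip":85,"linear":[-32,12,0],"rot":[0,0,0]},{"grip":85,"linear":[-32,12,0],"rot":[0,0,0]},{"grip":85,"linear":[-32,12,0],"rot":[0,0,0]},{"grip":85,"linear":[-32,12,0],"rot":[0,0,0]},{"grip":85,"linear":[-32,12,0],"rot":[0,0,0]},{"grip":85,"linear":[-32,12,0],"rot":[0,0,0]},{"grip":85,"linear":[-32,12,0],"rot":[0,0,0]},{"grip":85,"linear":[-32,12,0],"rot":[0,0,0]},{"grip":85,"linear":[-32,12,0],"rot":[0,0,0]},{"grip":85,"linear":[-32,12,0],"rot":[0,0,0]},{"grip":85,"linear":[-32,12,0],"rot":[0,0,0]},{"grip":85,"linear":[0,0,0],"rot":[0,0,0]}]'
python3 - <<'E'
from h import *
c=imaging.camera_params("wrist"); p,d=imaging.capture("wrist"); cv2.imwrite("pics/w1.png",p[:,:,::-1])
import pickle; pickle.dump((c,p,d),open("w1.pkl","wb")); s=sensors.sense(); print(s["eef_pos"],s["joints"],c["t"],-np.array(c["R"]).T@c["t"])
E
```

```text
time_s: 2.93
eef_pos: [499.4, -185.7, 230.1]
ee_rot: [-0.0, 0.658, 0.753, -0.0]
force: [0.6, 0.2, -0.3]
grip_width: 0.999
[ 498.45871399 -183.34575982  230.1163523 ] [-5.73163238e-01  3.28137558e-01  1.47999877e+00 -1.40279159e-04
  1.33505909e+00 -7.07525452e-01] [-470.0613837  -277.91820446  306.86427285] [ 490.62630002 -115.68670473  371.83912495]
```

View pics/w1.png

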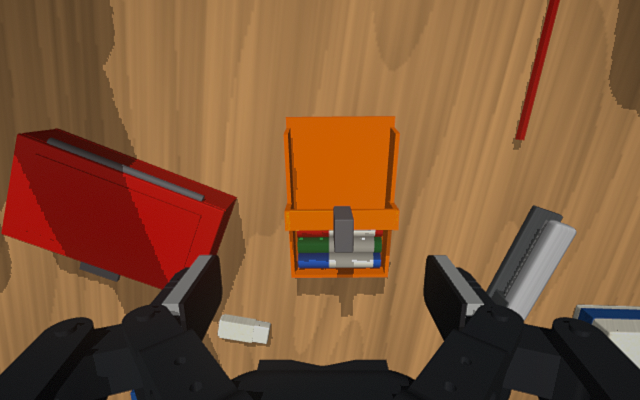

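```bash
python3 - <<'E'
from h import *
import pickle
c,p,d=pickle.load(open("w1.pkl","rb")); W=cloud(d,c)
m=np.zeros(d.shape,bool); m[190:270,320:370]=1
m&=(d>0)&(W[...,2]>99)&(W[...,2]<115)
v,u=np.nonzero(m); print(m.sum(),u.min(),u.max(),v.min(),v.max(),np.median(W[m][:,2]))
cs=np.array([ray(a,b,106,c)[:2] for a,b in zip(u,v)],np.float32); r=cv2.minAreaRect(cs); print(r)
h=cv2.cvtColor(p,cv2.COLOR_RGB2HSV); o=cv2.inRange(h,(8,180,100),(16,255,255))>0
o[:, :270]=0;o[:,410:]=0
# side outer edges and spout line
o[:100]=0
top=[(u,np.nonzero(o[:,u])[0].min()) for u in range(292,392,4)]
L=np.array([ray(a,b,30,c)[:2] for a,b in top]); f=np.polyfit(L[:,0],L[:,1],1); print("spout dir",f,np.arctan(f[0]),L.mean(0))
bot=[(u,np.nonzero(o[:300,u])[0].max()) for u in range(300,386,4)]
L=np.array([ray(a,b,28,c)[:2] for a,b in bot]); f=np.polyfit(L[:,0],L[:,1],1); print("rear dir",np.arctan(f[0]),L.mean(0))
s=sensors.sense(); print(s["eef_pos"],s["ee_rot"])
E
```

```text
701 334 353 217 252 105.09063261149383
((522.0525512695312, -223.30587768554688), (15.92270278930664, 31.28449249267578), 8.14953327178955)
spout dir [ 1.47996793e-01 -2.08491742e+02] 0.14693024738326665 [ 509.19674655 -133.13225645]
rear dir 0.13414541551143966 [ 537.03418384 -305.10451437]
[ 498.45871399 -183.34575982  230.1163523 ] [-7.83110727e-04  6.58030608e-01  7.52990751e-01 -1.83306879e-04]
```

```bash
python3 -m creep '[{"grip":85,"linear":[-15,7,0],"rot":[0,0,0]},{"grip":85,"linear":[-15,7,0],"rot":[0,0,0]},{"grip":85,"linear":[-12,5,20],"rot":[0,0,0]},{"grip":60,"linear":[0,0,30],"rot":[0,0,0]},{"grip":60,"linear":[0,0,30],"rot":[0,0,0]},{"grip":60,"linear":[0,0,30],"rot":[0,0,0]},{"grip":60,"linear":[0,0,20],"rot":[0,0,0]},{"grip":60,"linear":[0,0,0],"rot":[0,0,0]},{"grip":60,"linear":[0,0,0],"rot":[0,0,0]}]'
python3 - <<'E'
from h import *
s=sensors.sense(); print(s["eef_pos"],s["ee_rot"],s["force"],s["grip_width"])
c=imaging.camera_params("wrist"); p,d=imaging.capture("wrist"); cv2.imwrite("pics/w2.png",p[:,:,::-1])
E
```

```text
time_s: 3.73
eef_pos: [522.4, -219.6, 101.4]
ee_rot: [-0.001, 0.657, 0.754, -0.0]
force: [0.5, -1.1, 0.8]
grip_width: 0.709
[ 522.42786252 -219.62122417  101.37998444] [-6.97603353e-04  6.56853888e-01  7.54017561e-01 -3.48951842e-05] [ 0.48713923 -1.08986845  0.81162667] 0.7086624176239456
```

View pics/w2.png

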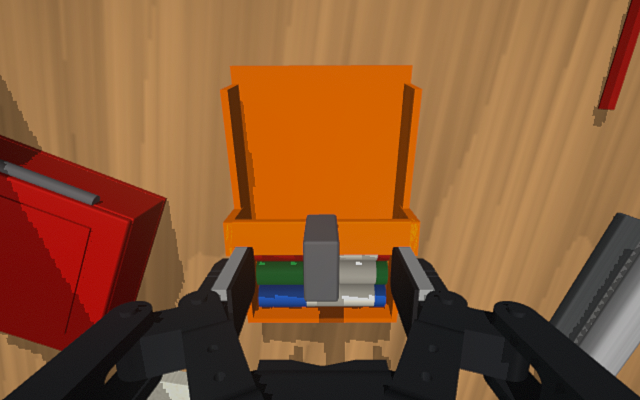

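The grip block at (322,258) sits centred between the pads at (235,275) and (407,275). I go down and grip.

```bash
python3 -m creep '[{"grip":60,"linear":[-2,0,10],"rot":[0,0,0]},{"grip":60,"linear":[0,0,10],"rot":[0,0,0]},{"grip":60,"linear":[0,0,7],"rot":[0,0,0]},{"grip":40,"linear":[0,0,0],"rot":[0,0,0]},{"grip":0,"linear":[0,0,0],"rot":[0,0,0]},{"grip":0,"linear":[0,0,0],"rot":[0,0,0]},{"grip":0,"linear":[0,0,0],"rot":[0,0,0]},{"grip":0,"linear":[0,0,0],"rot":[0,0,0]},{"grip":0,"linear":[0,0,0],"rot":[0,0,0]},{"grip":0,"linear":[0,0,0],"rot":[0,0,0]}]' 70
python3 -m creep '[{"grip":0,"linear":[0,0,-3],"rot":[0,0,0]},{"grip":0,"linear":[0,0,-6],"rot":[0,0,0]},{"grip":0,"linear":[0,0,-8],"rot":[0,0,0]},{"grip":0,"linear":[0,0,-8],"rot":[0,0,0]},{"grip":0,"linear":[0,0,-6],"rot":[0,0,0]},{"grip":0,"linear":[0,0,-3],"rot":[0,0,0]},{"grip":0,"linear":[0,0,0],"rot":[0,0,0]}]'
python3 - <<'E'
from h import *
s=sensors.sense(); print(s["eef_pos"],s["ee_rot"],s["force"],s["wrist_torque"],s["grip_width"])
c=imaging.camera_params("wrist"); p,d=imaging.capture("wrist"); cv2.imwrite("pics/w3.png",p[:,:,::-1])
E
```

```text
time_s: 4.62
eef_pos: [523.0, -222.4, 74.6]
ee_rot: [0.0, 0.657, 0.754, -0.0]
force: [-1.9, -0.3, 1.7]
grip_width: 0.175
time_s: 5.2
eef_pos: [523.3, -222.5, 109.3]
ee_rot: [0.001, 0.657, 0.754, 0.0]
force: [0.7, 1.4, -3.0]
grip_width: 0.177
[ 523.26561786 -222.52677477  109.31109198] [8.15235311e-04 6.57049419e-01 7.53847060e-01 7.84960194e-05] [ 0.65842672  1.4020213  -2.95337367] [ 0.05396934  0.00982323 -0.04355433] 0.17715604152740905
```

View pics/w3.png

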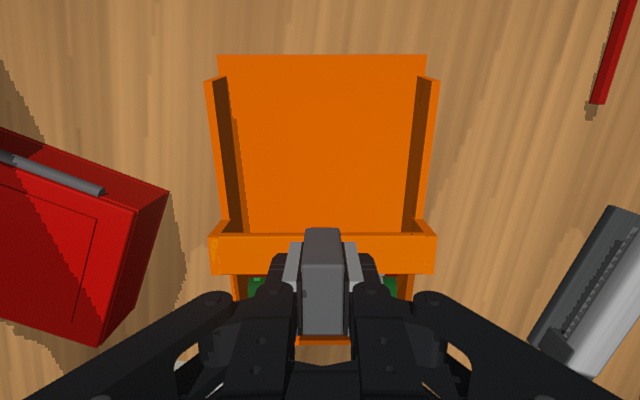

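The tray is held: the weight reads 3 N and the block is between the pads at (323,280). I lift it a bit more and carry it level to the case.

```bash
python3 -m creep '[{"grip":0,"linear":[0,0,-5],"rot":[0,0,0]},{"grip":0,"linear":[0,0,-8],"rot":[0,0,0]},{"grip":0,"linear":[0,0,-8],"rot":[0,0,0]},{"grip":0,"linear":[0,0,-5],"rot":[0,0,0]},{"grip":0,"linear":[5,1.5,0],"rot":[0,0,0]},{"grip":0,"linear":[10,3,0],"rot":[0,0,0]},{"grip":0,"linear":[15,5,0],"rot":[0,0,0]},{"grip":0,"linear":[20,6.5,0],"rot":[0,0,0]},{"grip":0,"linear":[24,7.5,0],"rot":[0,0,0]},{"grip":0,"linear":[24,7.5,0],"rot":[0,0,0]},{"grip":0,"linear":[24,7.5,0],"rot":[0,0,0]},{"grip":0,"linear":[24,7.5,0],"rot":[0,0,0]}]'
python3 -m creep '[{"grip":0,"linear":[24,7.5,0],"rot":[0,0,0]},{"grip":0,"linear":[24,7.5,0],"rot":[0,0,0]},{"grip":0,"linear":[20,6.5,0],"rot":[0,0,0]},{"grip":0,"linear":[15,5,0],"rot":[0,0,0]},{"grip":0,"linear":[10,3,0],"rot":[0,0,0]},{"grip":0,"linear":[5,1.5,0],"rot":[0,0,0]},{"grip":0,"linear":[0,0,0],"rot":[0,0,0.05]},{"grip":0,"linear":[0,0,0],"rot":[0,0,0.06]},{"grip":0,"linear":[0,0,0],"rot":[0,0,0.06]},{"grip":0,"linear":[0,0,0],"rot":[0,0,0.04]},{"grip":0,"linear":[0,0,0],"rot":[0,0,0]},{"grip":0,"linear":[0,0,0],"rot":[0,0,0]}]'
python3 - <<'E'
from h import *
s=sensors.sense(); print(s["eef_pos"],s["ee_rot"],s["force"],s["joints"])
for n in("top","wrist","scene"):
    p,d=imaging.capture(n); np.save(f"pics/{n}4.npy",d)
    cv2.imwrite(f"pics/{n}4.png",p[:,:,::-1])
p=cv2.imread("pics/top4.png")[90:260,190:480]
cv2.imwrite("pics/top4c.png",cv2.resize(p,None,fx=2.7,fy=2.7,interpolation=cv2.INTER_CUBIC))
E
```

```text
time_s: 6.25
eef_pos: [548.3, -69.1, 133.9]
ee_rot: [-0.0, 0.657, 0.754, -0.0]
force: [0.5, -0.2, -3.4]
grip_width: 0.176
time_s: 7.25
eef_pos: [565.7, 29.7, 134.1]
ee_rot: [-0.0, 0.732, 0.681, -0.0]
force: [0.8, -0.7, -2.4]
grip_width: 0.176
[565.7399724   29.65994631 134.14450957] [-1.11189216e-04  7.32163229e-01  6.81129184e-01 -1.69799807e-04] [ 0.78495647 -0.70855975 -2.37637223] [-1.54321195e-01  4.93477096e-01  1.49932468e+00 -1.41579240e-04
  1.14917571e+00 -8.20745166e-02]
```

View pics/top4c.png

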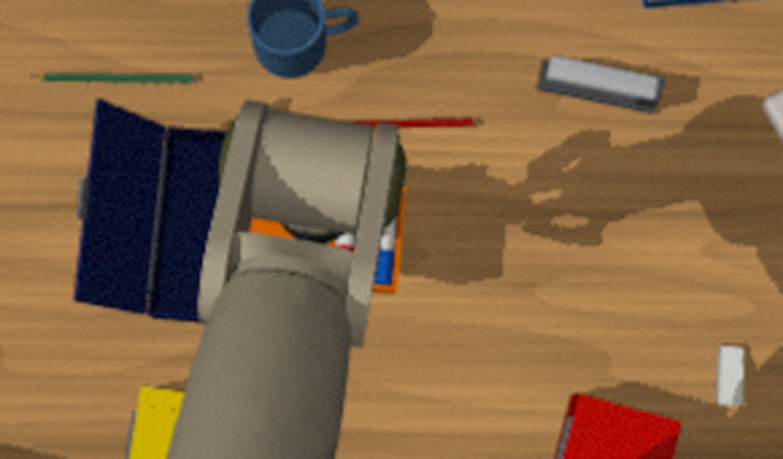

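View pics/wrist4.png

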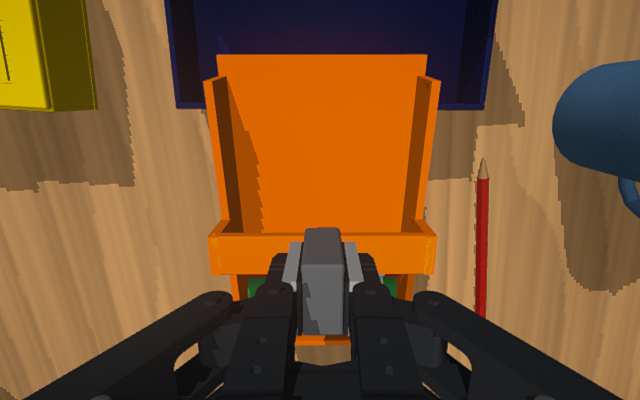

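View pics/scene4.png

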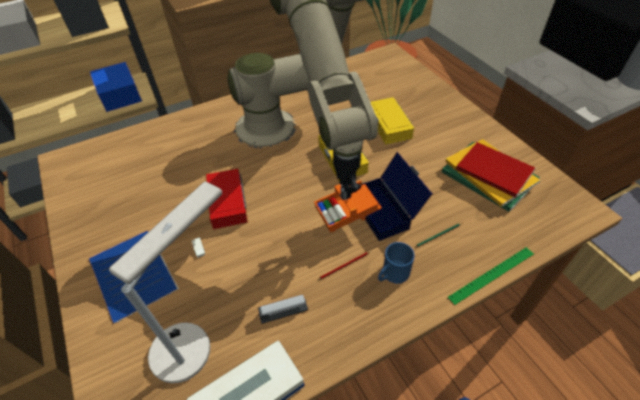

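```bash
python3 - <<'E'
from h import *
c=imaging.camera_params("wrist")
for q in((178,106),(484,106)): print(ray(*q,46,c).round(1))
for q in((218,55),(426,55)): print(ray(*q,90,c).round(1))
E
python3 -m creep '[{"grip":0,"linear":[1,0,1],"rot":[0,-0.02,0]},{"grip":0,"linear":[2,0,2],"rot":[0,-0.04,0]},{"grip":0,"linear":[2.3,0,2],"rot":[0,-0.05,0]},{"grip":0,"linear":[2,0,2],"rot":[0,-0.04,0]},{"grip":0,"linear":[0,0,3],"rot":[0,0,0]},{"grip":0,"linear":[0,0,0],"rot":[0,0,0]}]'
python3 - <<'E'
from h import *
from scipy.spatial.transform import Rotation as Ro
s=sensors.sense(); q=s["ee_rot"]; R=Ro.from_quat([q[1],q[2],q[3],q[0]]).as_matrix()
print(s["eef_pos"],"tilt",np.arccos(-R[2,2]),"spout",s["eef_pos"]+R@[92.4,0,44.5])
p,d=imaging.capture("wrist"); cv2.imwrite("pics/w5.png",p[:,:,::-1])
E
```

```text
[478.2 100.3  46. ]
[674.4  85.9  46. ]
[520.8 123.2  90. ]
[624.4 115.6  90. ]
time_s: 7.9
eef_pos: [566.1, 36.9, 123.2]
ee_rot: [0.05, 0.73, 0.679, -0.055]
force: [1.7, -0.3, -3.4]
grip_width: 0.173
[566.07373338  36.89956483 123.18879306] tilt 0.14935528365659836 spout [572.07895255 121.4365409   65.43546398]
```

View pics/w5.png

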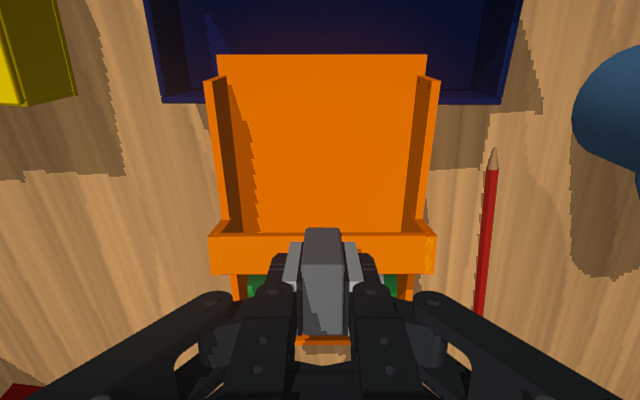

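The spout lip at row 55 is 28 mm inside the near wall (row 103) and about 19 mm above the rim. I tip slowly past the rolling angle.

```bash
python3 -m creep '[{"grip":0,"linear":[0.9,0,-1.8],"rot":[0,-0.02,0]},{"grip":0,"linear":[0.9,0,-1.8],"rot":[0,-0.02,0]},{"grip":0,"linear":[0.9,0,-1.8],"rot":[0,-0.02,0]},{"grip":0,"linear":[0.9,0,-1.8],"rot":[0,-0.02,0]},{"grip":0,"linear":[0,0,0],"rot":[0,0,0]},{"grip":0,"linear":[0,0,0],"rot":[0,0,0]},{"grip":0,"linear":[0,0,0],"rot":[0,0,0]},{"grip":0,"linear":[0,0,0],"rot":[0,0,0]},{"grip":0,"linear":[0,0,0],"rot":[0,0,0]},{"grip":0,"linear":[0,0,0],"rot":[0,0,0]}]'
python3 - <<'E'
from h import *
from scipy.spatial.transform import Rotation as Ro
s=sensors.sense(); q=s["ee_rot"]; R=Ro.from_quat([q[1],q[2],q[3],q[0]]).as_matrix()
print(s["eef_pos"],"tilt",np.arccos(-R[2,2]),"spout",s["eef_pos"]+R@[92.4,0,44.5])
p,d=imaging.capture("wrist"); cv2.imwrite("pics/w6.png",p[:,:,::-1])
E
```

```text
time_s: 8.78
eef_pos: [566.8, 41.0, 130.4]
ee_rot: [0.078, 0.728, 0.676, -0.084]
force: [-0.9, 0.2, -3.0]
grip_width: 0.177
[566.75095523  40.99794669 130.37760313] tilt 0.22997117949541046 spout [572.59486119 120.60737337  65.98662592]
```

View pics/w6.png

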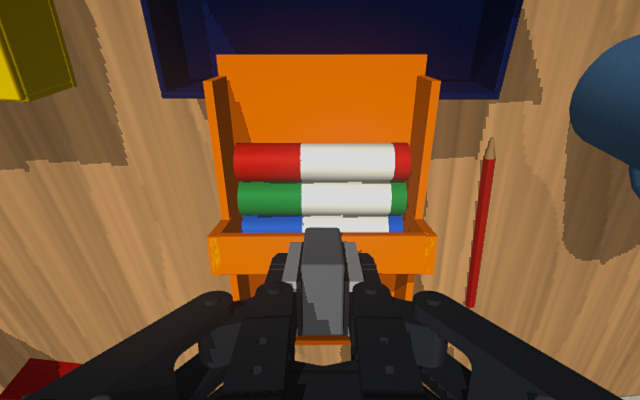

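Red (row 160), green (197) and blue (225) are rolling slowly together. I hold so they roll in gently.

```bash
python3 -m creep '[{"grip":0,"linear":[0,0,0],"rot":[0,0,0]},{"grip":0,"linear":[0,0,0],"rot":[0,0,0]},{"grip":0,"linear":[0,0,0],"rot":[0,0,0]},{"grip":0,"linear":[0,0,0],"rot":[0,0,0]},{"grip":0,"linear":[0,0,0],"rot":[0,0,0]},{"grip":0,"linear":[0,0,0],"rot":[0,0,0]}]'
python3 - <<'E'
from h import *
p,d=imaging.capture("wrist"); cv2.imwrite("pics/w7.png",p[:,:,::-1])
E
```

```text
time_s: 9.33
eef_pos: [566.8, 41.2, 130.5]
ee_rot: [0.078, 0.728, 0.676, -0.084]
force: [-0.0, 0.3, -2.3]
grip_width: 0.178
```

View pics/w7.png

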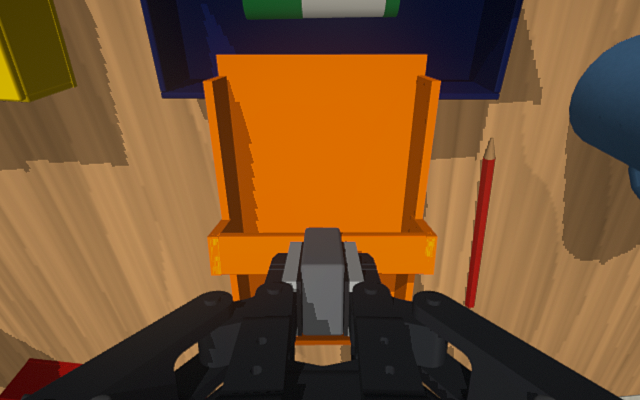

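```bash
python3 -m creep '[{"grip":0,"linear":[1.4,0,-2.8],"rot":[0,-0.03,0]},{"grip":0,"linear":[2.3,0,-4.6],"rot":[0,-0.05,0]},{"grip":0,"linear":[2.3,0,-4.6],"rot":[0,-0.05,0]},{"grip":0,"linear":[2.3,0,-4.6],"rot":[0,-0.05,0]},{"grip":0,"linear":[2.3,0,-4.6],"rot":[0,-0.05,0]},{"grip":0,"linear":[1.4,0,-2.8],"rot":[0,-0.03,0]},{"grip":0,"linear":[0,0,0],"rot":[0,0,0]},{"grip":0,"linear":[0,0,0],"rot":[0,0,0]},{"grip":0,"linear":[0,0,0],"rot":[0,0,0]},{"grip":0,"linear":[0,0,0],"rot":[0,0,0]},{"grip":0,"linear":[0,0,0],"rot":[0,0,0]}]'
python3 - <<'E'
from h import *
from scipy.spatial.transform import Rotation as Ro
s=sensors.sense(); q=s["ee_rot"]; R=Ro.from_quat([q[1],q[2],q[3],q[0]]).as_matrix()
print(s["eef_pos"],"tilt",np.arccos(-R[2,2]),"spout",s["eef_pos"]+R@[92.4,0,44.5])
p,d=imaging.capture("wrist"); cv2.imwrite("pics/w8.png",p[:,:,::-1])
p,d=imaging.capture("scene"); p=p[140:290,260:480,::-1]
cv2.imwrite("pics/scene8c.png",cv2.resize(p,None,fx=3.6,fy=3.6,interpolation=cv2.INTER_CUBIC))
E
```

```text
time_s: 10.3
eef_pos: [568.2, 59.9, 149.1]
ee_rot: [0.165, 0.711, 0.66, -0.177]
force: [1.1, -0.5, -2.6]
grip_width: 0.177
[568.17133552  59.85087696 149.12341141] tilt 0.4895244199050293 spout [572.6596759  120.30855758  66.40259386]
```

View pics/w8.png

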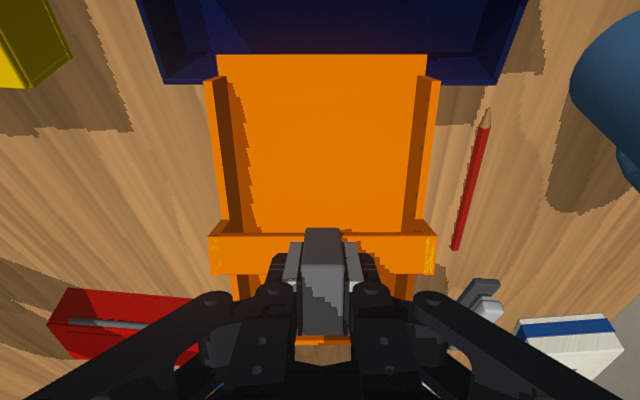

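View pics/scene8c.png

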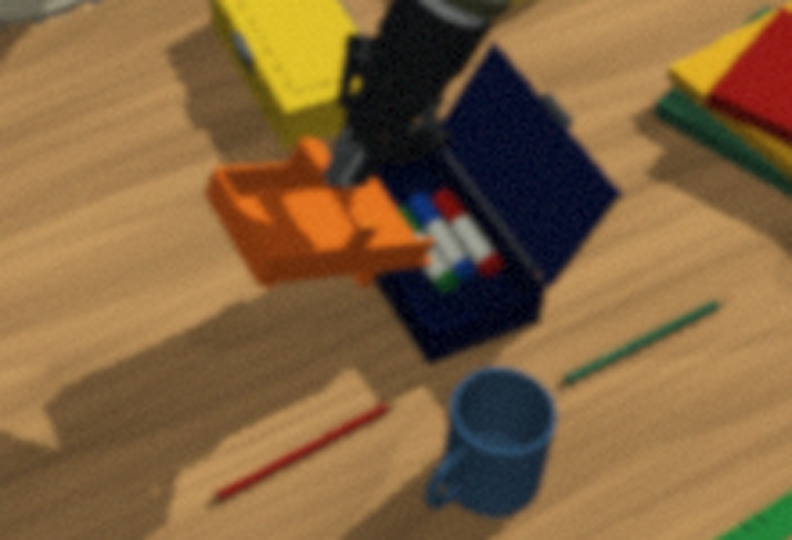

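All three sticks lie in the case: blue at (437,230), red at (468,235) and green beneath at (430,260) in the crop. The tray is empty. I level it, draw back and set it down on the clear table.

```bash
python3 -m creep '[{"grip":0,"linear":[0,0,0],"rot":[0,0.05,0]},{"grip":0,"linear":[0,0,0],"rot":[0,0.08,0]},{"grip":0,"linear":[0,0,0],"rot":[0,0.09,0]},{"grip":0,"linear":[0,0,0],"rot":[0,0.09,0]},{"grip":0,"linear":[0,0,0],"rot":[0,0.09,0]},{"grip":0,"linear":[0,0,0],"rot":[0,0.09,0]},{"grip":0,"linear":[-10,0,0],"rot":[0,0,0]},{"grip":0,"linear":[-20,0,0],"rot":[0,0,0]},{"grip":0,"linear":[-25,0,0],"rot":[0,0,0]},{"grip":0,"linear":[-25,0,0],"rot":[0,0,0]},{"grip":0,"linear":[-25,0,0],"rot":[0,0,0]},{"grip":0,"linear":[-25,0,0],"rot":[0,0,0]}]'
python3 -m creep '[{"grip":0,"linear":[-25,0,0],"rot":[0,0,0]},{"grip":0,"linear":[-20,0,6],"rot":[0,0,0]},{"grip":0,"linear":[-10,0,14],"rot":[0,0,0]},{"grip":0,"linear":[0,0,16],"rot":[0,0,0]},{"grip":0,"linear":[0,0,14],"rot":[0,0,0]},{"grip":0,"linear":[0,0,8],"rot":[0,0,0]},{"grip":0,"linear":[0,0,4],"rot":[0,0,0]},{"grip":0,"linear":[0,0,0],"rot":[0,0,0]},{"grip":0,"linear":[0,0,0],"rot":[0,0,0]}]'
python3 - <<'E'
from h import *
from scipy.spatial.transform import Rotation as Ro
s=sensors.sense(); q=s["ee_rot"]; R=Ro.from_quat([q[1],q[2],q[3],q[0]]).as_matrix()
print(s["eef_pos"],R.round(4)[:,2],s["force"])
E
```

```text
time_s: 11.4
eef_pos: [558.1, -71.0, 149.0]
ee_rot: [0.001, 0.732, 0.681, -0.002]
force: [0.8, -0.7, -1.4]
grip_width: 0.178
time_s: 12.15
eef_pos: [554.9, -124.2, 87.6]
ee_rot: [0.0, 0.732, 0.681, -0.0]
force: [0.9, 0.0, -1.8]
grip_width: 0.178
[ 554.89684308 -124.22095633   87.55735673] [ 3.e-04 -1.e-03 -1.e+00] [ 0.85160376  0.04934272 -1.79350395]
```

```bash
python3 -m creep '[{"grip":0,"linear":[0,0,5],"rot":[0,0,0]},{"grip":0,"linear":[0,0,4],"rot":[0,0,0]},{"grip":0,"linear":[0,0,2],"rot":[0,0,0]},{"grip":0,"linear":[0,0,1.5],"rot":[0,0,0]},{"grip":0,"linear":[0,0,0.5],"rot":[0,0,0]},{"grip":0,"linear":[0,0,0],"rot":[0,0,0]}]'
```

```text
time_s: 12.65
eef_pos: [554.5, -124.1, 74.6]
ee_rot: [-0.0, 0.732, 0.681, -0.0]
force: [-4.3, 2.0, 4.6]
grip_width: 0.171
```

```bash
python3 -m creep '[{"grip":20,"linear":[0,0,0],"rot":[0,0,0]},{"grip":30,"linear":[0,0,0],"rot":[0,0,0]},{"grip":50,"linear":[0,0,0],"rot":[0,0,0]},{"grip":50,"linear":[0,0,0],"rot":[0,0,0]},{"grip":50,"linear":[0,0,0],"rot":[0,0,0]},{"grip":50,"linear":[0,0,0],"rot":[0,0,0]},{"grip":50,"linear":[0,0,-10],"rot":[0,0,0]},{"grip":50,"linear":[0,0,-25],"rot":[0,0,0]},{"grip":50,"linear":[0,0,-35],"rot":[0,0,0]},{"grip":50,"linear":[0,0,-38],"rot":[0,0,0]},{"grip":50,"linear":[0,0,-38],"rot":[0,0,0]},{"grip":50,"linear":[0,0,-30],"rot":[0,0,0]}]'
python3 - <<'E'
from h import *
p,d=imaging.capture("wrist"); cv2.imwrite("pics/w9.png",p[:,:,::-1])
p,d=imaging.capture("scene"); p=p[120:320,200:480,::-1]
cv2.imwrite("pics/scene9c.png",cv2.resize(p,None,fx=2.8,fy=2.8,interpolation=cv2.INTER_CUBIC))
E
```

```text
time_s: 13.65
eef_pos: [554.7, -124.1, 254.1]
ee_rot: [0.002, 0.732, 0.681, 0.001]
force: [0.4, -0.5, 0.1]
grip_width: 0.587
```

View pics/w9.png

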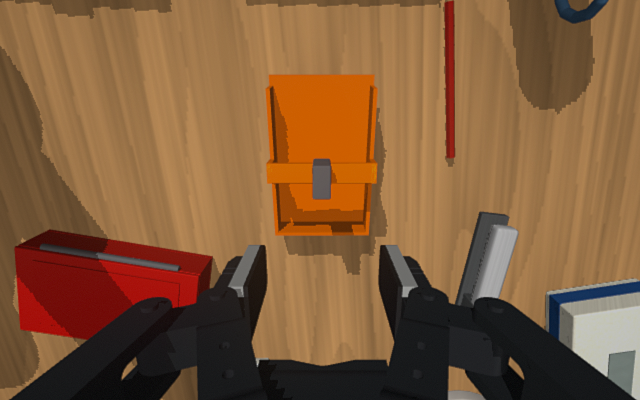

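View pics/scene9c.png

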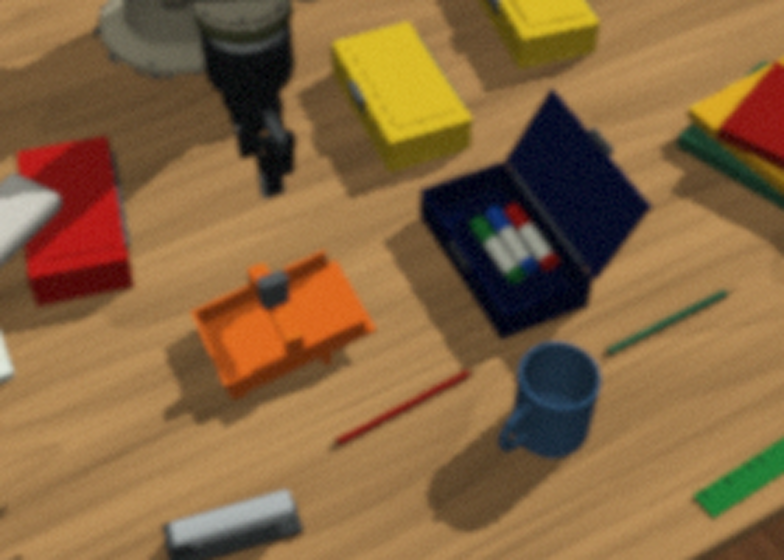

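The tray stands upright, let go, at (322,155) in the wrist view. The sticks lie side by side in the case, at (513,243) in the scene crop. Now I go over behind the lid with the fingers shut.

```bash
python3 -m creep '[{"grip":0,"linear":[36,0,0],"rot":[0,0,0]},{"grip":0,"linear":[36,0,0],"rot":[0,0,0]},{"grip":0,"linear":[36,0,0],"rot":[0,0,0]},{"grip":0,"linear":[36,0,0],"rot":[0,0,0]},{"grip":0,"linear":[36,0,0],"rot":[0,0,0]},{"grip":0,"linear":[36,0,0],"rot":[0,0,0]},{"grip":0,"linear":[36,0,0],"rot":[0,0,0]},{"grip":0,"linear":[36,0,0],"rot":[0,0,0]},{"grip":0,"linear":[36,0,0],"rot":[0,0,0]},{"grip":0,"linear":[36,0,0],"rot":[0,0,0]},{"grip":0,"linear":[36,0,0],"rot":[0,0,0]},{"grip":0,"linear":[36,0,0],"rot":[0,0,0]}]'
python3 -m creep '[{"grip":0,"linear":[3,0,0],"rot":[0,0,0]},{"grip":0,"linear":[0,0,0],"rot":[0,0,0]}]'
python3 - <<'E'
from h import *
print(sensors.sense()["joints"])
p,d=imaging.capture("top"); p=p[90:260,150:440,::-1]
cv2.imwrite("pics/top10c.png",cv2.resize(p,None,fx=2.7,fy=2.7,interpolation=cv2.INTER_CUBIC))
c=imaging.camera_params("top"); W=cloud(d,c)
m=np.zeros(d.shape,bool); m[135:200,216:244]=1; m&=(d>0)&(W[...,2]>55)&(W[...,2]<155)
E
```

```text
time_s: 14.75
eef_pos: [585.7, 308.5, 249.8]
ee_rot: [-0.0, 0.732, 0.681, -0.0]
force: [1.8, 0.2, -0.2]
grip_width: 0.003
time_s: 14.92
eef_pos: [585.7, 311.4, 249.1]
ee_rot: [-0.0, 0.731, 0.682, -0.001]
force: [1.1, -0.4, -1.1]
grip_width: 0.001
[3.12443303e-01 6.26887452e-01 9.77631069e-01 2.16658005e-05
 1.53836441e+00 3.82643589e-01]
```

View pics/top10c.png

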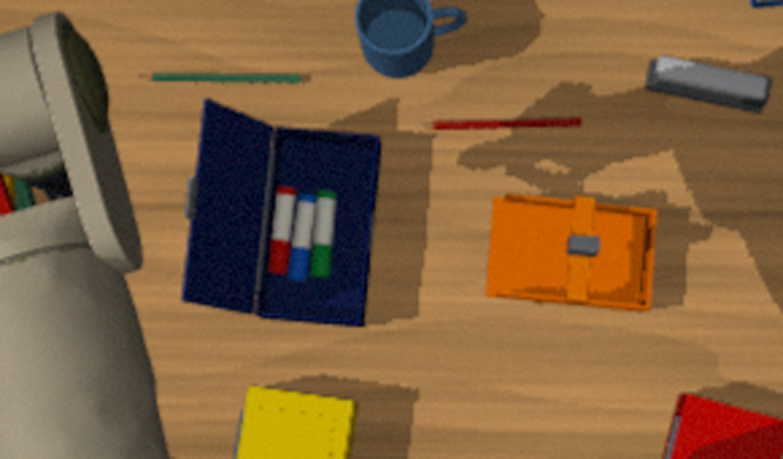

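```bash
python3 -m creep '[{"grip":0,"linear":[0,0,25],"rot":[0,0,0]},{"grip":0,"linear":[0,0,37],"rot":[0,0,0]},{"grip":0,"linear":[0,0,37],"rot":[0,0,0]},{"grip":0,"linear":[0,0,25],"rot":[0,0,0]},{"grip":0,"linear":[0,0,10],"rot":[0,0,0]},{"grip":0,"linear":[-10,0,0],"rot":[0,0,0]},{"grip":0,"linear":[-12,0,0],"rot":[0,0,0]},{"grip":0,"linear":[-12,0,0],"rot":[0,0,0]},{"grip":0,"linear":[-12,0,0],"rot":[0,0,0]},{"grip":0,"linear":[-12,0,0],"rot":[0,0,0]},{"grip":0,"linear":[0,0,0],"rot":[0,0,0]}]'
python3 - <<'E'
from h import *
p,d=imaging.capture("scene"); p=p[120:270,320:500,::-1]
cv2.imwrite("pics/scene11c.png",cv2.resize(p,None,fx=3.8,fy=3.8,interpolation=cv2.INTER_CUBIC))
E
```

```text
time_s: 15.88
eef_pos: [583.3, 249.5, 118.6]
ee_rot: [0.001, 0.733, 0.68, 0.002]
force: [1.4, 1.0, 5.0]
grip_width: -0.001
```

View pics/scene11c.png

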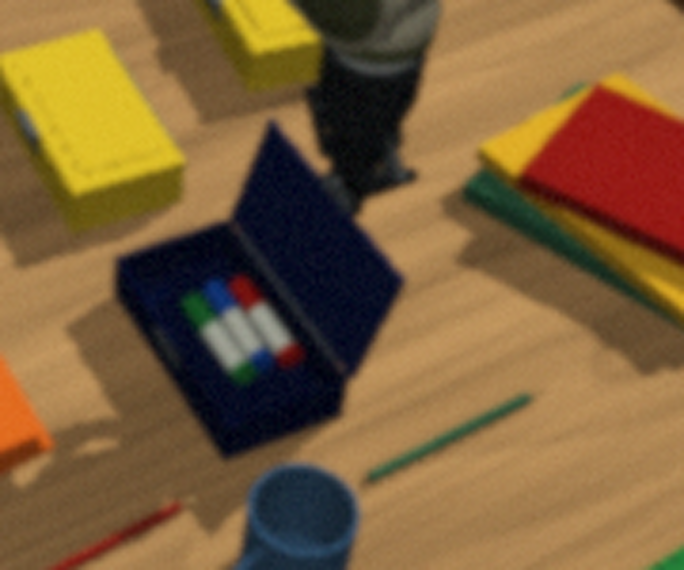

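```bash
python3 -m creep '[{"grip":0,"linear":[-8,0,0],"rot":[0,0,0]},{"grip":0,"linear":[-8,0,0],"rot":[0,0,0]},{"grip":0,"linear":[-8,0,0],"rot":[0,0,0]},{"grip":0,"linear":[-8,0,0],"rot":[0,0,0]}]'
python3 -m creep '[{"grip":0,"linear":[-8,0,0],"rot":[0,0,0]},{"grip":0,"linear":[-8,0,0],"rot":[0,0,0]},{"grip":0,"linear":[-8,0,0],"rot":[0,0,0]},{"grip":0,"linear":[0,0,0],"rot":[0,0,0]}]'
python3 - <<'E'
from h import *
p,d=imaging.capture("scene"); p=p[120:270,320:500,::-1]
cv2.imwrite("pics/scene12c.png",cv2.resize(p,None,fx=3.8,fy=3.8,interpolation=cv2.INTER_CUBIC))
E
```

```text
time_s: 16.27
eef_pos: [581.8, 220.4, 123.2]
ee_rot: [0.002, 0.732, 0.681, 0.005]
force: [-11.2, 5.3, 40.2]
grip_width: 0.0
time_s: 16.6
eef_pos: [578.0, 194.1, 116.0]
ee_rot: [0.0, 0.733, 0.68, -0.0]
force: [0.9, 1.6, 0.4]
grip_width: 0.003
```

View pics/scene12c.png

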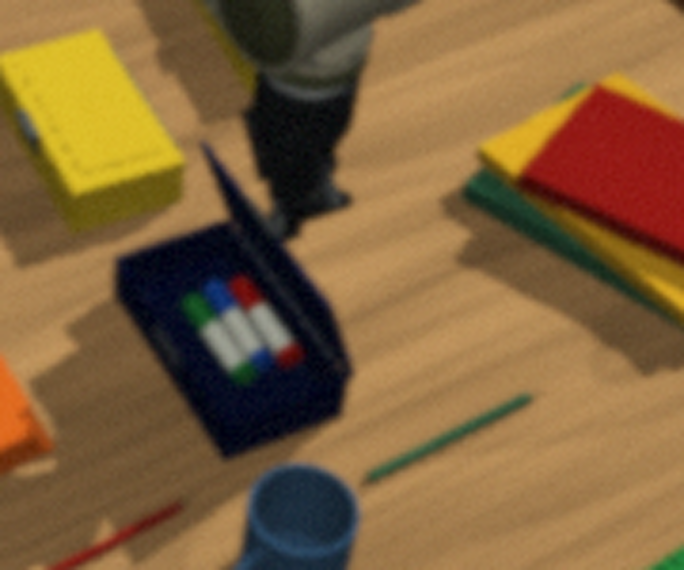

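```bash
python3 -m creep '[{"grip":0,"linear":[0,0,-7],"rot":[0,0,0]},{"grip":0,"linear":[0,0,-6],"rot":[0,0,0]},{"grip":0,"linear":[-6,0,0],"rot":[0,0,0]},{"grip":0,"linear":[-7,0,0],"rot":[0,0,0]},{"grip":0,"linear":[-7,0,0],"rot":[0,0,0]},{"grip":0,"linear":[0,0,0],"rot":[0,0,0]}]'
python3 -m creep '[{"grip":0,"linear":[-7,0,4],"rot":[0,0,0]},{"grip":0,"linear":[-7,0,5],"rot":[0,0,0]},{"grip":0,"linear":[-6,0,5],"rot":[0,0,0]},{"grip":0,"linear":[-6,0,5],"rot":[0,0,0]},{"grip":0,"linear":[0,0,0],"rot":[0,0,0]}]'
python3 - <<'E'
from h import *
p,d=imaging.capture("scene"); p=p[120:270,320:500,::-1]
cv2.imwrite("pics/scene13c.png",cv2.resize(p,None,fx=3.8,fy=3.8,interpolation=cv2.INTER_CUBIC))
E
```

```text
time_s: 17.15
eef_pos: [576.4, 174.7, 128.8]
ee_rot: [-0.0, 0.733, 0.68, -0.0]
force: [-0.4, 0.2, -0.5]
grip_width: -0.0
time_s: 17.57
eef_pos: [574.1, 148.8, 108.5]
ee_rot: [-0.001, 0.733, 0.68, -0.001]
force: [-0.1, 0.7, 0.3]
grip_width: -0.001
```

View pics/scene13c.png

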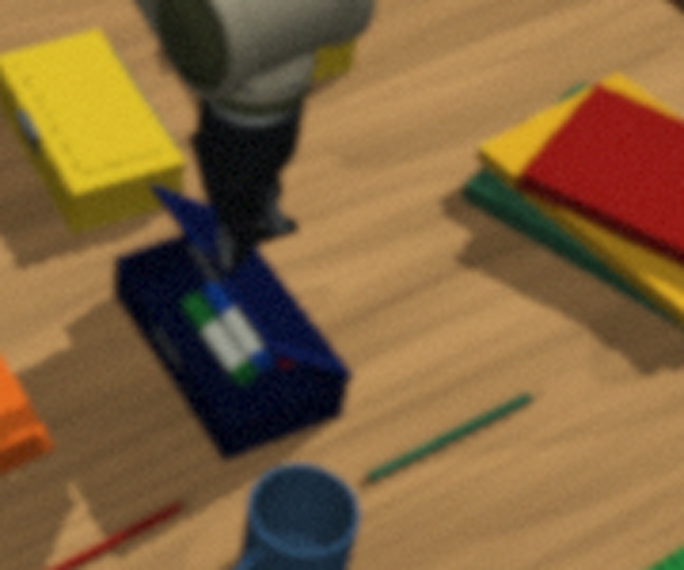

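```bash
python3 -m creep '[{"grip":0,"linear":[-6,0,5],"rot":[0,0,0]},{"grip":0,"linear":[-5,0,6],"rot":[0,0,0]},{"grip":0,"linear":[-4,0,7],"rot":[0,0,0]},{"grip":0,"linear":[-3,0,7],"rot":[0,0,0]},{"grip":0,"linear":[0,0,0],"rot":[0,0,0]}]'
python3 -m creep '[{"grip":0,"linear":[-3,0,6],"rot":[0,0,0]},{"grip":0,"linear":[-2,0,6],"rot":[0,0,0]},{"grip":0,"linear":[-1,0,6],"rot":[0,0,0]},{"grip":0,"linear":[0,0,5],"rot":[0,0,0]},{"grip":0,"linear":[0,0,0],"rot":[0,0,0]}]'
```

```text
time_s: 18.03
eef_pos: [572.6, 131.4, 83.2]
ee_rot: [-0.001, 0.733, 0.681, -0.001]
force: [0.2, 0.8, -0.3]
grip_width: -0.001
time_s: 18.45
eef_pos: [572.4, 126.1, 60.7]
ee_rot: [-0.001, 0.732, 0.681, -0.001]
force: [-0.5, -0.4, -1.5]
grip_width: 0.002
```

```bash
python3 -m creep '[{"grip":0,"linear":[0,0,3],"rot":[0,0,0]},{"grip":0,"linear":[0,0,3],"rot":[0,0,0]},{"grip":0,"linear":[0,0,1],"rot":[0,0,0]},{"grip":0,"linear":[0,0,0],"rot":[0,0,0]}]'
python3 -m creep '[{"grip":0,"linear":[0,0,1],"rot":[0,0,0]},{"grip":0,"linear":[0,0,0],"rot":[0,0,0]}]'
python3 -m creep '[{"grip":0,"linear":[0,0,1],"rot":[0,0,0]},{"grip":0,"linear":[0,0,0],"rot":[0,0,0]}]'
```

```text
time_s: 18.78
eef_pos: [572.8, 126.2, 54.8]
ee_rot: [-0.0, 0.732, 0.681, -0.0]
force: [0.3, -0.1, -1.0]
grip_width: -0.001
time_s: 18.95
eef_pos: [573.0, 126.2, 54.0]
ee_rot: [0.0, 0.732, 0.681, 0.0]
force: [0.5, -0.3, 0.1]
grip_width: -0.001
time_s: 19.12
eef_pos: [573.0, 126.2, 53.0]
ee_rot: [0.0, 0.732, 0.681, 0.0]
force: [0.0, 0.9, 0.0]
grip_width: -0.003
```

```bash
python3 -m creep '[{"grip":0,"linear":[0,0,0.8],"rot":[0,0,0]},{"grip":0,"linear":[0,0,0],"rot":[0,0,0]}]'
python3 -m creep '[{"grip":0,"linear":[0,0,0.8],"rot":[0,0,0]},{"grip":0,"linear":[0,0,0],"rot":[0,0,0]}]'
```

```text
time_s: 19.28
eef_pos: [573.0, 126.2, 52.1]
ee_rot: [-0.0, 0.732, 0.681, 0.0]
force: [-0.1, -0.3, -0.5]
grip_width: -0.001
time_s: 19.45
eef_pos: [573.0, 126.2, 51.6]
ee_rot: [0.0, 0.732, 0.681, 0.0]
force: [-0.9, -1.1, 2.0]
grip_width: 0.002
```

```bash
python3 -m creep '[{"grip":0,"linear":[0,0,0.5],"rot":[0,0,0]},{"grip":0,"linear":[0,0,0],"rot":[0,0,0]}]'
python3 -m creep '[{"grip":0,"linear":[0,0,0.3],"rot":[0,0,0]},{"grip":0,"linear":[0,0,0],"rot":[0,0,0]}]'
```

```text
time_s: 19.62
eef_pos: [573.0, 126.2, 51.5]
ee_rot: [0.0, 0.732, 0.681, 0.0]
force: [-2.4, 0.7, 6.4]
grip_width: 0.001
time_s: 19.78
eef_pos: [573.1, 126.2, 51.4]
ee_rot: [0.0, 0.732, 0.681, 0.0]
force: [-2.6, -1.3, 8.6]
grip_width: 0.004
```

Firm contact at z 51.4, which is the rim plus the lid plate. The lid is seated. I back off upward, clear the view and check.

```bash
python3 -m creep '[{"grip":0,"linear":[0,0,-5],"rot":[0,0,0]},{"grip":0,"linear":[0,0,-20],"rot":[0,0,0]},{"grip":0,"linear":[0,0,-35],"rot":[0,0,0]},{"grip":0,"linear":[0,0,-35],"rot":[0,0,0]},{"grip":0,"linear":[0,0,-35],"rot":[0,0,0]},{"grip":0,"linear":[0,0,-35],"rot":[0,0,0]},{"grip":0,"linear":[30,-20,-10],"rot":[0,0,0]},{"grip":0,"linear":[30,-20,0],"rot":[0,0,0]},{"grip":0,"linear":[30,-20,0],"rot":[0,0,0]},{"grip":0,"linear":[30,-20,0],"rot":[0,0,0]},{"grip":0,"linear":[30,-20,0],"rot":[0,0,0]},{"grip":0,"linear":[30,-20,0],"rot":[0,0,0]}]'
python3 -m creep '[{"grip":0,"linear":[30,-20,0],"rot":[0,0,0]},{"grip":0,"linear":[30,-20,0],"rot":[0,0,0]},{"grip":0,"linear":[20,-15,0],"rot":[0,0,0]},{"grip":0,"linear":[0,0,0],"rot":[0,0,0]},{"grip":0,"linear":[0,0,0],"rot":[0,0,0]},{"grip":0,"linear":[0,0,0],"rot":[0,0,0]}]'
python3 - <<'E'
from h import *
c=imaging.camera_params("top")
p,d=imaging.capture("top"); W=cloud(d,c); cv2.imwrite("pics/top14.png",p[:,:,::-1])
a=p[90:260,190:480,::-1]; cv2.imwrite("pics/top14c.png",cv2.resize(a,None,fx=2.7,fy=2.7,interpolation=cv2.INTER_CUBIC))
m=np.zeros(d.shape,bool); m[150:195,255:288]=1; m&=d>0
Q=W[m]; A=np.c_[Q[:,:2]-Q[:,:2].mean(0),np.ones(len(Q))]; f=np.linalg.lstsq(A,Q[:,2],rcond=None)[0]; print("lid plane slopes,height",f.round(4))
p,d=imaging.capture("scene"); p=p[120:320,200:480,::-1]
cv2.imwrite("pics/scene14c.png",cv2.resize(p,None,fx=2.8,fy=2.8,interpolation=cv2.INTER_CUBIC))
E
```

```text
time_s: 20.78
eef_pos: [465.2, 315.8, 225.7]
ee_rot: [-0.0, 0.732, 0.681, 0.0]
force: [0.8, 0.5, -0.6]
grip_width: 0.001
time_s: 21.28
eef_pos: [417.7, 397.8, 225.6]
ee_rot: [0.0, 0.733, 0.681, -0.0]
force: [1.3, 0.0, 1.1]
grip_width: 0.006
lid plane slopes,height [2.38000e-02 7.53000e-02 5.23074e+01]
```

View pics/top14c.png

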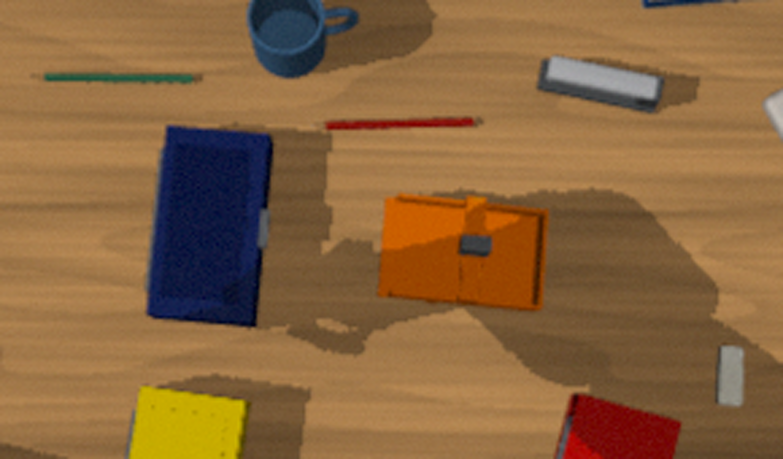

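View pics/scene14c.png

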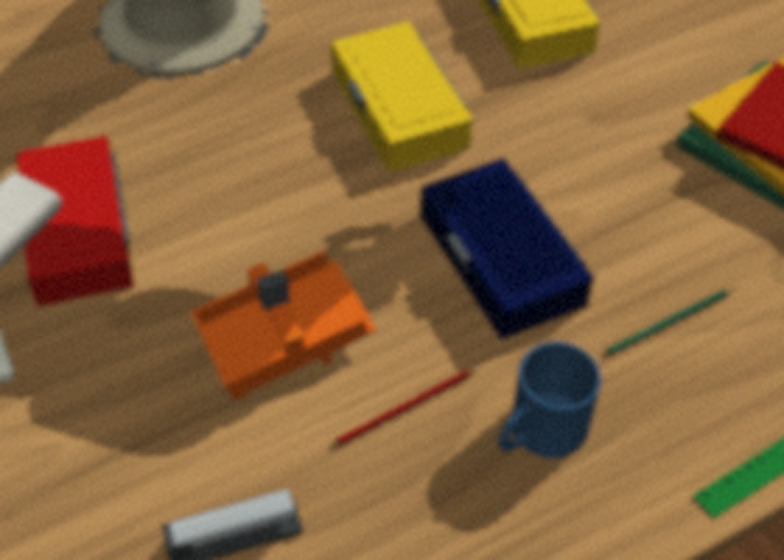

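The lid looks shut: flat, with the latch tab against the front at (263,228) in the crop. The plane fit's 0.075 slope disagrees and has the wrong sign, so I do a robust recheck.

```bash
python3 - <<'E'
from h import *
c=imaging.camera_params("top")
p,d=imaging.capture("top"); W=cloud(d,c)
for u in range(248,292,4):
    z=W[150:195,u][d[150:195,u]>0]; print(u,np.median(z,axis=0).round(1), z[:,2].std().round(1))
m=np.zeros(d.shape,bool); m[145:200,254:284]=1; m&=(d>0)&(W[...,2]>42)&(W[...,2]<62)
Q=W[m]; A=np.c_[Q[:,:2]-Q[:,:2].mean(0),np.ones(len(Q))]; print(np.linalg.lstsq(A,Q[:,2],rcond=None)[0].round(4),m.sum())
E
```

```text
248 [576.2 202.4  50.9] 2.6
252 [577.3 191.   53.2] 2.4
256 [579.8 179.9  53.7] 2.5
260 [577.5 168.7  54.3] 2.0
264 [578.1 157.6  54.3] 2.4
268 [578.  146.4  53.2] 2.5
272 [577.  135.3  54.1] 2.8
276 [577.9 124.   53.5] 2.3
280 [580.2 113.1  53.6] 1.9
284 [579.3 102.2  51.8] 3.0
288 [579.1  92.5  44.2] 21.9
[1.50000e-03 1.01000e-02 5.35128e+01] 1639
```

Excluding edge pixels, the lid is level (slope 0.01) at about 52–54 mm, so it is shut. I hand the job in.

```bash
python3 - <<'E'
from rig import ctrl
print(ctrl.finish_job())
E
```

```text
the job is handed in; nothing more can be done
None
```

I poured the three glue sticks into the navy case, stood the empty tray back on the table, shut the lid and handed the job in at about 21.4 s. No verdict came back, and one force reading may count against the run.

- **Pour:** I gripped the tray by its block and rolled the sticks in at 0.23 rad with the spout about 20 mm above the rim. I then tipped it to 0.49 rad to be sure it was empty. Pictures showed all three sticks lying side by side on the bottom of the case before I closed the lid.
- **Tray:** It stands upright and let go, about 100 mm from where it started.
- **Lid:** I pushed it over from behind and pressed it down to firm contact at z 51.4 mm, with about 9 N. My first depth fit gave a 0.075 slope because edge pixels were included. With those removed the lid was level (slope 0.01) at 52–54 mm, which means shut.
- **Force concern:** While I pushed the lid past vertical, the measured force briefly read 40.2 N upward, probably the lid's edge or tab catching on the gripper. That is right at the 40 N limit if it was the gripper's body that touched. It dropped to about zero straight after.
- **Bystanders:** The mug, stapler, eraser and both pencils look unmoved in the last pictures, though I did not measure them.

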